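# Slide a lid out over the drip tray and hold the board

### The arm

A 7-joint arm with a two-finger parallel gripper is mounted at the origin on the work surface. World frame = base frame: x ahead of the robot, y to its left, z up, the work surface at z = 0. Lengths are in mm, angles in rad, forces in N, time in s.
With the tool pointing down it reaches from about 425 to 825 mm from the base axis. Payload 3.6 kg.
Tool frame: the origin (TCP) lies at the very end of the fingers, on their centre line; the grasp point (between the pads) lies tcp_to_grasp behind it (tcp_to_grasp is the distance from the TCP to the grasp point, in mm); z points along the fingers, y is the line along which they close (so a half turn about z gives the same grasp; the last joint's range is limited). The gripper opens to 85 mm and grips with 20 to 120 N. Pads are 22 mm wide; open, the fingers measure 114 mm over their backs; the gripper's body (76 mm by 85 mm) begins 54 mm behind the grasp point. The pads swing forward as they close: fully open they stand 13 mm farther back than shut.
Start: joints at [-1.216, 0.615, -0.013, 1.423, 0.008, 1.103, -0.04], TCP at [242.15, 603.18, 231.297] pointing down, gripper open.
Joint ranges: [-3.12, 3.12], [-0.3, 2.06], [-1.34, 1.32], [0.26, 2.42], [-1.36, 4.5], [0.01, 1.98], [-2.84, 2.84]. Speed limits (rad/s): [2.79, 2.79, 3.14, 3.14, 3.14, 3.14, 3.14].

### API

Orientations are given as a rotation vector (axis times angle).
In Python, from station import get_obs, grab_frame, camera_info, finish_job, tcp_to_grasp gives the robot as it stands.
- The arm moves only by the tool drive_tool, never from a script. Its argument "motion" is one flat list of numbers, 7 for each row, row after row: the closure, from -1 (fully open) to 1 (shut), then the shift along the tool's x, y, z in m, then the turn, a rotation vector about the tool's x, y, z in degrees. In form: [gripper, dx, dy, dz, ax, ay, az, gripper, dx, dy, dz, ax, ay, az, ...]. A call has 1 to 5 rows; each row is the pose to reach, as a shift and turn from the pose commanded when the call began, along the tool's axes at that moment; what a row does not reach only later rows make up. A row lasts 1/8 s, in which the tool goes at most 62.5 mm and 10.7 degrees, less where a joint would pass 70% of its speed; a pose out of reach is approached as far as the arm can. A call with a gripper value outside its range is refused whole. The fingers move at their own pace and stop on an object; the grip force is fixed at half the most. Time passes only in rows, so rows that repeat a pose let the fingers close. It gives the time, the measured TCP pose, the force, the opening and the grip force at its end, in the units of the state.
- get_obs(): the state, without advancing time (a new reading comes with each control period).
- grab_frame(name): name is "scene" or "top" or "wrist"; returns the picture (400x640x3 uint8, blue, green, red); there is no depth.
- camera_info(name): a dict with "fov_y" (degrees; the focal length in pixels is half the picture's height over the tangent of half this angle, whatever the lens; pixels are square), "cx", "cy" (the principal point, pixels), "eye" and "orientation" of the camera in the world. Camera axes: x right, y up, looking along -z (the intrinsics and any distortion apply to the point x, -y, -z); pixel columns grow to the right and rows downward; lengths in mm; the calibration is good to about 2 mm. A picture is of the moment at which its call begins: read the wrist's pose just before it. camera_info takes no time and is no camera call; for the wrist camera it gives the pose at the moment of the call.
- finish_job(): hands the job in; it is judged then, once.
The state is a dict: "time": time; "joints": joint angles; "qvel": joint speeds; "effort": joint torques, N m; "ee_pos": TCP position; "orientation": TCP orientation; "ft_force": force on the tool from outside, world axes, zero at the start; "torque": the same for the moment, N m; "grip_width": opening from 0.0 (shut) to 1.0 (fully open); "grasp_force": force on a finger pad.
Only numpy, scipy, OpenCV 4.12 (cv2) and the standard library are available. Lean on these libraries where they do the work, as an engineer would, in place of code of your own. Each camera call takes 0.05 s, during which the arm holds its last target. There are 200 camera calls.

### The job

Take the jar lid that lies rim-down and set it, still rim-down, flat in the round pocket of the plywood board, and let go of it. Then slide the board out along the stand until the black scored line lies right over the stand's edge, so that the lid hangs over the drip tray, and keep holding its tail (it has a square handle there) so that the board stays flat on the stand and never tips: the program finishes while still holding it. Leave the other lid and everything else on the table alone.

Things in the scene. Friction and masses are not known exactly. Their poses are not given: they have to be found in the camera images.
- board: loose plywood board, 300 mm long (its x), 90 wide (y), 12 thick, 0.5 kg, lying on the stand. Origin: centre of its underside. +x points outward, the way it slides; that end overhangs the stand by 15 to 50 mm at the start. Square handle on top near the -x end. With the scored line at the stand's edge it tips unless its tail is held down (2 to 4 N at the handle)
- board_mark (a point): middle of the black scored line across the board's upper face, 40 mm from the board's origin towards -x, so 190 mm from its outer end; axes as the board's
- pocket_floor (a point): centre of the floor of the board's round pocket: 61 mm diameter, 6 mm deep below the board's upper face, 100 mm from the board's origin towards +x; axes as the board's
- handle_center (a point): centre of the square wooden handle, 26 x 26 mm in plan with sides along the board's x and y, 40 mm tall; it stands on the board's upper face, so this point is 20 mm above that face; 120 mm from the board's origin towards -x; axes as the board's
- stand: fixed grey stand, 290 mm long (its x), 124 wide (y), upper face 45 mm above the table. Origin: centre of its foot. +x points outward to the edge over the drip tray. A rail 12 mm wide, 9 high runs along each side of the upper face, full length; the board lies between the rails with 4 mm of play each side, its upper face 3 mm above them
- stand_edge (a point): middle of the stand's outer upper edge, level with the upper face (45 mm above the table); +x outward. The rails end here too
- drip_tray: fixed shallow white tray on the table under the overhang, 200 mm along its x (outward) by 170 mm, 22 mm tall, beginning 20 mm out from the stand's edge. Origin: centre of its underside
- lid: the aluminium jar lid that lies rim-down at the start (flat closed face up): plain cylinder, 56 mm diameter, 26 mm tall, wall 3 mm, about 0.06 kg, loose on the table. Origin: centre of the rim; +z points from the rim to the closed face
- lid_center (a point): centre of that lid, half-way up (13 mm above the rim plane); axes as the lid's
- spare_lid: an equal jar lid that lies rim-up (hollow side up) on the table; not to be used. Origin: centre of its closed face, underneath; +z points to the rim
- dropper0: bystander: a red dropper bottle, 30 mm diameter, 86 mm tall; leave it alone
- dropper1: bystander: a brown dropper bottle, 30 mm diameter, 86 mm tall; leave it alone
- dropper2: bystander: a white dropper bottle, 30 mm diameter, 86 mm tall; leave it alone
- bowl0: bystander: a small white bowl, 70 mm across, 30 mm tall; leave it alone
- bowl1: bystander: another small white bowl, 70 mm across, 30 mm tall; leave it alone
- palette_knife: bystander: a palette knife lying flat, about 0.2 m long; leave it alone
- pigment_jar: bystander: a small closed amber jar, 44 mm diameter, 50 mm tall; leave it alone
- mixing_palette: bystander: a round white mixing palette, 190 mm across, 10 mm tall; leave it alone
Not all that is in view belongs to the job. What is shaped like the lid but orange or yellow is not meant.

How it is judged:
By the outcome, as a careful person would: the job done as asked, in the order asked, and still so for the second after the job is handed in, while the arm keeps its last pose, push and grip.
It also fails if it takes over 53 s, if anything falls off the work surface, if the arm or the gripper's body presses on something with over 40 N, if the wrist force passes 120 N, or if a joint passes its speed limit or range.

## Working session

There is one attempt and no reset: what is moved stays moved. The work goes in short steps, Python scripts to look and compute and a tool call to move; the robot and the scene stay as the last step left them, time stands still between calls to the robot, and variables do not carry over. Pictures are saved under pics/ and viewed, at most 10 in all, crops included, and the job is handed in when it is done.

Besides the shell and the picture viewer there is one more tool, called after "Call:" as name(argument=value, ...), one argument or row to a line, values as JSON. drive_tool: Moves the arm, as the interface text tells. Its arguments: {"type":"object","properties":{"motion":{"type":"array"}},"required":["motion"]}

```bash
ls; mkdir -p pics; python3 - <<'E'
from station import *
import cv2
print(get_obs(), tcp_to_grasp)
for n in("scene","top","wrist"):
    print(n,camera_info(n)); cv2.imwrite(f"pics/{n}0.png",grab_frame(n))
E
```

```text
pics
{'time': 0.0, 'joints': array([-1.21549508,  0.61592992, -0.01259169,  1.42493546,  0.00811832,
        1.10342788, -0.04038515]), 'qvel': array([ 1.12757061e-03,  1.52332726e-03,  1.23090919e-04, -5.84450156e-04,
       -1.63363716e-05,  1.42369922e-03,  6.45138599e-05]), 'effort': array([ 7.77054743e-05, -4.69218385e+01,  2.59072334e-01, -1.71028876e+01,
        9.93920752e-03,  9.66080348e-03,  1.30931306e-05]), 'ee_pos': array([241.90023914, 602.45981267, 230.11919199]), 'orientation': array([-0.59590569, -3.08411451,  0.00410611]), 'ft_force': array([ 0.56734676, -0.22301046,  0.40177052]), 'torque': array([-0.00661587,  0.00069645,  0.07322984]), 'grasp_force': 0.0, 'grip_width': 1.0013952719178882} 18.700000000000003
scene {'fov_y': 53.800703835564136, 'cx': 316.6932528318175, 'cy': 201.52139762460402, 'eye': array([1099.06851474,   -8.61614114,  836.4665086 ]), 'orientation': array([0.48644252, 0.45781058, 1.42336852])}
top {'fov_y': 52.38509407031492, 'cx': 320.81123300487576, 'cy': 201.22660483079216, 'eye': array([ 330.38052474,   28.01340831, 1228.24252538]), 'orientation': array([ 0.16100474, -0.14329204, -1.57907607])}
wrist {'fov_y': 68.1239750521954, 'cx': 326.32251583922886, 'cy': 199.92814063688593, 'eye': array([174.79427382, 630.75347707, 373.95137553]), 'orientation': array([-0.25383645, -0.16982889,  1.18036137])}
```

View pics/top0.png

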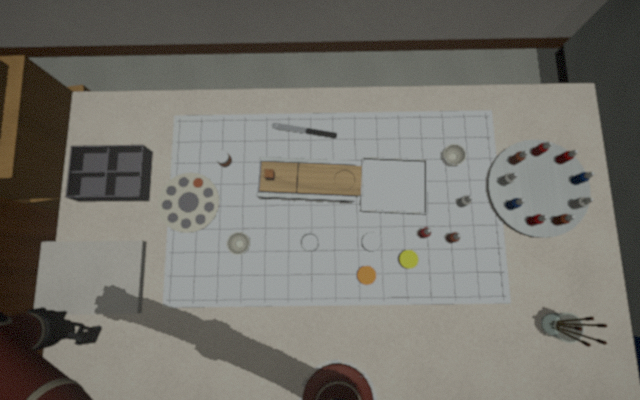

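View pics/scene0.png

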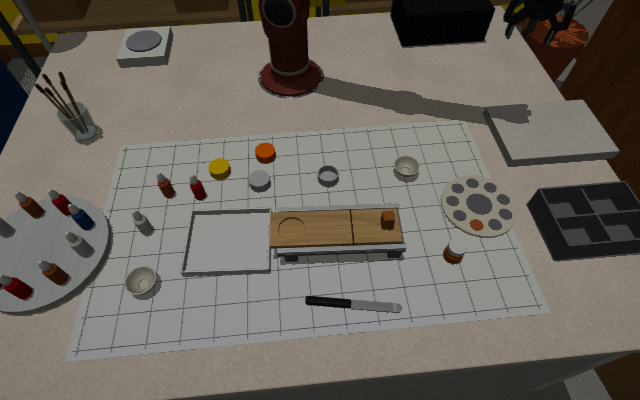

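The top view shows the board at (258–362, 160–202) with its handle at (269,174) and line at (297,178). It also shows the tray at (393,186), the spare lid (hollow) at (310,242) and the rim-down lid at (371,241). In the scene view the solid lid is at (259,181) and the hollow one at (328,176).

```bash
cat > h.py <<'E'
import numpy as np, cv2
from scipy.spatial.transform import Rotation as R
from station import *
def ray(ci,u,v):
    f=200/np.tan(np.radians(ci["fov_y"]/2))
    d=np.array([(u-ci["cx"])/f,-(v-ci["cy"])/f,-1.])
    return np.array(ci["eye"]),R.from_rotvec(ci["orientation"]).apply(d)
def onz(ci,u,v,z):
    e,d=ray(ci,u,v); return e+d*(z-e[2])/d[2]
def proj(ci,p):
    f=200/np.tan(np.radians(ci["fov_y"]/2))
    c=R.from_rotvec(ci["orientation"]).inv().apply(np.array(p)-ci["eye"])
    return ci["cx"]-f*c[0]/c[2], ci["cy"]+f*c[1]/c[2]
E
python3 - <<'E'
from h import *
t,s=camera_info("top"),camera_info("scene")
for nm,a,b,z in[("lidtop",(371,241),(259,181),22),("spare",(310,242),(328,176),15),("handle",(269,174),(388,219),80),("mark",(297,178),(351,226),57),("pocket",(345,179),(291,226),54),("bowl",(238,243),(406,167),25),("base",(338,385),(291,75),0),("dropR",(424,232),(198,187),43)]:
    print(nm,onz(t,*a,z).round(),onz(s,*b,z).round())
im=[cv2.resize(cv2.imread("pics/top0.png")[145:260,245:435],None,fx=4,fy=4,interpolation=2)]
cv2.imwrite("pics/topc.png",im[0])
E
```

```text
lidtop [ 444. -107.   22.] [ 450. -108.   22.]
spare [445.  74.  15.] [446.  75.  15.]
handle [639. 190.  80.] [636. 190.  80.]
mark [631. 110.  57.] [632. 107.  57.]
pocket [627. -33.  54.] [616. -31.  54.]
bowl [444. 287.  25.] [445. 284.  25.]
base [41. -2.  0.] [-7.  1.  0.]
dropR [ 467. -260.   43.] [ 470. -259.   43.]
```

View pics/topc.png

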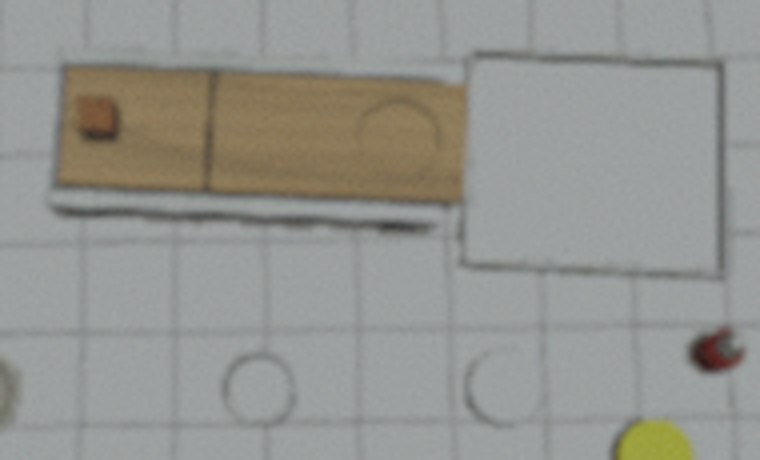

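```bash
cat >> h.py <<'E'
def down(yaw):  # tool z down, tool y at world angle yaw (deg)
    a=np.radians(yaw); y=np.array([np.cos(a),np.sin(a),0]); z=np.array([0,0,-1.])
    return R.from_matrix(np.c_[np.cross(y,z),y,z])
def to(p,yaw,o=None):
    o=o or get_obs(); r=R.from_rotvec(o["orientation"])
    d=r.inv().apply(np.array(p)-o["ee_pos"])/1000
    w=np.degrees((r.inv()*down(yaw)).as_rotvec())
    print("to",p,"shift",d.round(4),"turn",w.round(2))
E
python3 - <<'E'
from h import *
o=get_obs(); to([480,280,230],88)
r=R.from_rotvec(o["orientation"]);print(r.as_matrix().round(2), r.inv().apply(camera_info("wrist")["eye"]-o["ee_pos"]))
print(r.inv().apply(ray(camera_info("wrist"),320,200)[1]))
E
```

```text
to [480, 280, 230] shift [-0.3411 -0.2107  0.0008] turn [ -0.11  -0.02 -19.87]
[[-0.93  0.37 -0.  ]
 [ 0.37  0.93 -0.  ]
 [-0.   -0.   -1.  ]] [  72.81508983    0.82134734 -143.70418504]
[-0.28405538 -0.02051094  0.95882673]
```

Call:
drive_tool(
  motion=[-1,-0.341,-0.211,0,0,0,-20,-1,-0.341,-0.211,0,0,0,-20,-1,-0.341,-0.211,0,0,0,-20,-1,-0.341,-0.211,0,0,0,-20,-1,-0.341,-0.211,0,0,0,-20],
)

```text
time: 0.78
ee_pos: [428.5, 349.7, 231.2]
orientation: [-0.051, -3.141, 0.0]
ft_force: [0.6, 0.1, 0.6]
grip_width: 1.0
grasp_force: 0.0
```

```bash
python3 -c "
from h import *
print(get_obs()['ee_pos']);to([460,-100,200],88)"
```

```text
[428.48307478 349.70928086 231.18473514]
to [460, -100, 200] shift [-0.0462 -0.4484  0.0312] turn [-0.01 -0.    0.13]
```

Call:
drive_tool(
  motion=[-1,-0.046,-0.448,0.03,0,0,0,-1,-0.046,-0.448,0.03,0,0,0,-1,-0.046,-0.448,0.03,0,0,0,-1,-0.046,-0.448,0.03,0,0,0,-1,-0.046,-0.448,0.03,0,0,0],
)

```text
time: 1.4
ee_pos: [449.2, 38.5, 210.5]
orientation: [0.051, 3.141, -0.0]
ft_force: [1.2, -0.3, 0.0]
grip_width: 0.997
grasp_force: 0.0
```

```bash
python3 -c "
from h import *
print(get_obs()['ee_pos']);to([460,-100,200],88)"
```

```text
[449.15570454  38.54416667 210.53176458]
to [460, -100, 200] shift [-0.0153 -0.1381  0.0105] turn [0.   0.03 0.14]
```

Call:
drive_tool(
  motion=[-1,-0.015,-0.138,0.01,0,0,0,-1,-0.015,-0.138,0.01,0,0,0,-1,-0.015,-0.138,0.01,0,0,0,-1,-0.015,-0.138,0.01,0,0,0],
)

```text
time: 1.9
ee_pos: [459.4, -98.4, 200.3]
orientation: [-0.055, -3.14, -0.001]
ft_force: [-0.7, 0.7, -0.6]
grip_width: 0.999
grasp_force: 0.0
```

```bash
python3 - <<'E'
from h import *
o=get_obs(); ci=camera_info("wrist"); im=grab_frame("wrist"); cv2.imwrite("pics/w1.png",im)
print(o["ee_pos"],o["joints"].round(2),ci["eye"],proj(ci,[447,-107,26]))
E
```

```text
[459.41597599 -98.37830161 200.29116943] [ 0.17  0.38 -0.01  1.97  0.    0.8   1.7 ] [387.12885594 -95.01155949 344.0581255 ] (np.float64(316.83620290490654), np.float64(170.1792412576135))
```

View pics/w1.png

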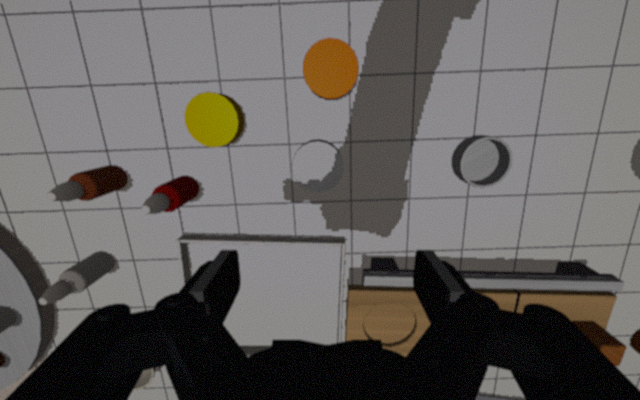

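The lid is at about (318,166), half in the arm's shadow. The hollow spare is at (480,161), the pocket at (390,323) and the tray at left below. I'll fit the lid's circle, the mark and the pocket next.

```bash
python3 - <<'E'
from h import *
im=cv2.imread("pics/w1.png"); c=cv2.resize(im[130:205,275:365],None,fx=6,fy=6,interpolation=cv2.INTER_CUBIC)
g=cv2.cvtColor(c,cv2.COLOR_BGR2GRAY); g=cv2.createCLAHE(4,(4,4)).apply(cv2.GaussianBlur(g,(0,0),4))
h=cv2.HoughCircles(g,cv2.HOUGH_GRADIENT,1.5,60,param1=60,param2=20,minRadius=125,maxRadius=170)
out=cv2.cvtColor(g,cv2.COLOR_GRAY2BGR)
for k,(u,v,r) in enumerate(h[0][:3]):
    print(275+(u-2.5)/6,130+(v-2.5)/6,r/6); cv2.circle(out,(int(u),int(v)),int(r),(0,0,255) if k==0 else (255,0,0),1)
cv2.imwrite("pics/w1c.png",out)
f=200/np.tan(np.radians(68.124/2)); print("exp r top/rim",f*28/318,f*28/344)
E
```

```text
316.45834 165.70833 27.358332
311.70834 156.70833 24.058334
329.95834 179.70833 22.683334
exp r top/rim 26.047148893152194 24.078469034948828
```

View pics/w1c.png

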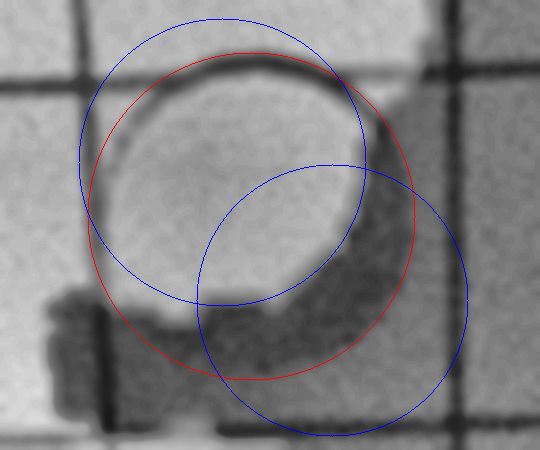

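```bash
python3 - <<'E'
from h import *
ci={'fov_y':68.1239750521954,'cx':326.3225,'cy':199.928,'eye':np.array([387.12885594,-95.01155949,344.0581255])}
c=camera_info("wrist"); print(c["eye"]); p=onz(c,317.9,166.8,26); print(p)
print("pocket",onz(c,390,323,57),"mark?",onz(c,517,300,57))
to([p[0],p[1],60],88); to([p[0],p[1],5],88)
E
```

```text
[387.26669554 -93.6053854  344.14376803]
[ 443.57180038 -103.82981949   26.        ]
pocket [622.74702722 -26.90867501  57.        ] mark? [596.73088367 115.29244859  57.        ]
to [np.float64(443.57180037771565), np.float64(-103.8298194947037), 60] shift [ 0.0157 -0.0078  0.1404] turn [ 0.06 -0.03  0.18]
to [np.float64(443.57180037771565), np.float64(-103.8298194947037), 5] shift [ 0.0157 -0.0079  0.1954] turn [ 0.06 -0.03  0.18]
```

Call:
drive_tool(
  motion=[-1,0.014,-0.007,0.06,0,0,0,-1,0.014,-0.007,0.12,0,0,0,-1,0.014,-0.007,0.165,0,0,0,-1,0.014,-0.007,0.195,0,0,0,-1,0.014,-0.007,0.195,0,0,0],
)

```text
time: 2.58
ee_pos: [444.5, -101.5, 4.1]
orientation: [-0.045, -3.137, -0.004]
ft_force: [-0.5, 0.5, 0.3]
grip_width: 0.998
grasp_force: 0.0
```

Call:
drive_tool(
  motion=[1,0,0,0,0,0,0,1,0,0,0,0,0,0,1,0,0,0,0,0,0,1,0,0,0,0,0,0,1,0,0,0,0,0,0],
)

```text
time: 3.2
ee_pos: [446.7, -104.0, 7.5]
orientation: [0.05, 3.137, 0.0]
ft_force: [-0.1, 1.6, 5.8]
grip_width: 0.629
grasp_force: 62.1
```

```bash
python3 - <<'E'
from h import *
o=get_obs();print(o)
E
```

```text
{'time': 3.2, 'joints': array([ 0.18547406,  0.7108085 , -0.00580673,  2.16405627,  0.01219941,
        0.26307866,  1.70814527]), 'qvel': array([-2.50843450e-04, -6.72347427e-04,  4.24142646e-04,  6.58909257e-04,
        1.23878196e-04, -2.14520958e-03,  5.17941846e-06]), 'effort': array([ 4.50347951e-01, -3.63347697e+01,  8.46195593e-01, -4.92329478e+00,
        4.89733962e-02, -1.95873273e-01, -2.41868093e-02]), 'ee_pos': array([ 446.71586416, -104.0284954 ,    7.53208718]), 'orientation': array([5.01372378e-02, 3.13746459e+00, 5.58444146e-06]), 'ft_force': array([-0.13398186,  1.61805499,  5.76346792]), 'torque': array([0.21579539, 0.05796427, 0.03656786]), 'grasp_force': 62.07689166069031, 'grip_width': 0.6289264868423728}
```

Call:
drive_tool(
  motion=[1,0,0,-0.03,0,0,0,1,0,0,-0.09,0,0,0,1,-0.03,0.02,-0.14,0,0,0,1,-0.07,0.04,-0.18,0,0,0,1,-0.12,0.05,-0.19,0,0,0],
)

```text
time: 3.82
ee_pos: [569.4, -56.8, 201.1]
orientation: [0.049, 3.133, 0.001]
ft_force: [0.4, -0.6, -0.2]
grip_width: 0.626
grasp_force: 63.3
```

```bash
python3 -c "
from h import *
to([660,-30,200],88)"
```

```text
to [660, -30, 200] shift [-0.0897  0.0296  0.0019] turn [0.03 0.49 0.22]
```

Call:
drive_tool(
  motion=[1,-0.09,0.03,0,0,0,0,1,-0.09,0.03,0,0,0,0,1,-0.09,0.03,0,0,0,0,1,-0.09,0.03,0,0,0,0],
)

```text
time: 4.32
ee_pos: [656.8, -31.8, 196.1]
orientation: [-0.052, -3.14, 0.001]
ft_force: [0.2, -1.5, -0.6]
grip_width: 0.632
grasp_force: 63.3
```

```bash
python3 - <<'E'
from h import *
import pickle
o=get_obs(); ci=camera_info("wrist"); im=grab_frame("wrist"); cv2.imwrite("pics/w2.png",im)
pickle.dump((o,ci),open("w2.pkl","wb"))
print(o["ee_pos"],o["orientation"],ci["eye"],o["ft_force"],o["grip_width"]); to([660,-30,200],88)
E
```

```text
[656.81832453 -31.84570997 196.09086087] [-5.20576015e-02 -3.14034517e+00  9.50527319e-04] [584.53056469 -28.46561261 339.85319047] [ 0.1786652  -1.47502923 -0.58905109] 0.6321971105956699
to [660, -30, 200] shift [-0.0032  0.0023 -0.0038] turn [-0.04 -0.04  0.07]
```

View pics/w2.png

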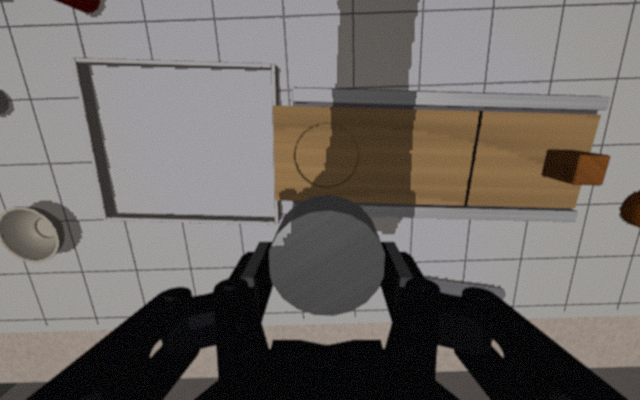

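The view is clear. The pocket ring is at (327,155), r≈32, and the scored line runs (481,111)–(467,206). The board's outer end is at u≈274, the upper rail's end at about (293,90–103), the handle at (575,167), and the held lid's face is centred at about (327,255).

```bash
python3 - <<'E'
from h import *
import pickle
o,ci=pickle.load(open("w2.pkl","rb")); im=cv2.imread("pics/w2.png")
hsv=cv2.cvtColor(im,cv2.COLOR_BGR2HSV); g=cv2.cvtColor(im,cv2.COLOR_BGR2GRAY)
wood=cv2.inRange(hsv,(8,70,40),(25,255,255)); wood[240:]=0
wood=cv2.morphologyEx(wood,cv2.MORPH_CLOSE,np.ones((9,9)))
cs=max(cv2.findContours(wood,0,1)[0],key=cv2.contourArea); m=np.zeros_like(g); cv2.drawContours(m,[cs],-1,255,-1)
x,y,w,h=cv2.boundingRect(cs); print("bb",x,y,w,h)
us=np.array([u for u in range(295,535,3)])
top=np.array([np.where(m[:,u])[0].min()-.5 for u in us]); 
ub=np.array([u for u in us if u>395]); bot=np.array([np.where(m[:,u])[0].max()+.5 for u in ub])
def line(U,V,z):
    P=np.array([onz(ci,u,v,z)[:2] for u,v in zip(U,V)]); vx,vy,x0,y0=cv2.fitLine(P.astype(np.float32),cv2.DIST_HUBER,0,.01,.01).ravel()
    return np.array([x0,y0]),np.array([vx,vy])*(-np.sign(vy))
pa,da=line(us,top,57); pb,db=line(ub,bot,57)
ax=da+db; ax/=np.linalg.norm(ax); nrm=np.array([-ax[1],ax[0]]); print("axis dir",ax,np.degrees(np.arctan2(ax[1],ax[0])),"edges dirs",da,db)
print("width",(pb-pa)@nrm); mid=(pa+pb)/2
# outer end
vs=np.arange(125,190,3); ends=np.array([onz(ci,np.where(m[v,:])[0].min()-.5,v,57)[:2]@ax for v in vs]); print("outer end s",np.median(ends),ends.std())
# mark: darkest pixel in row
gm=cv2.GaussianBlur(g,(0,0),1).astype(float)
ms=np.array([onz(ci,455+np.argmin(gm[v,455:495]),v,57)[:2]@ax for v in range(118,200,4)]); print("mark s",np.median(ms),ms.std())
# pocket: radial darkest
pts=[]
for a in np.radians(np.arange(0,360,6)):
    rr=np.arange(26,39,.5); U=327+rr*np.cos(a);V=155+rr*np.sin(a)
    q=cv2.remap(g.astype(np.float32),U[None].astype(np.float32),V[None].astype(np.float32),1)[0]; k=np.argmin(q); pts.append((U[k],V[k]))
e=cv2.fitEllipse(np.float32(pts)); print("pocket ell",e); p=onz(ci,*e[0],57); print("pocket",p,"s",p[:2]@ax,"n",p[:2]@nrm,"mid n",mid@nrm)
# rail end at z=54: white vs. mat, upper rail
for u,v,nm in[(293,90,"rail up")]: print(nm,onz(ci,u,v,54),onz(ci,u,v,54)[:2]@ax)
# held lid face
lz=o["ee_pos"][2]+18.5
pl=[]
for a in np.radians(list(range(60,121,5))+list(range(-150,-29,6))):
    rr=np.arange(45,72,.5);U=327+rr*np.cos(a);V=255+rr*np.sin(a)
    q=cv2.remap(cv2.GaussianBlur(g,(0,0),1.2).astype(np.float32),U[None].astype(np.float32),V[None].astype(np.float32),1)[0]; k=np.argmax(np.abs(np.gradient(q))); pl.append((U[k],V[k]))
e=cv2.fitEllipse(np.float32(pl)); print("lid ell",e); c=onz(ci,*e[0],lz); print("lid ctr",c,"tool off",R.from_rotvec(o["orientation"]).inv().apply(c-o["ee_pos"]))
print("lid top ext",[onz(ci,e[0][0]+s*e[1][0]/2,e[0][1],lz)[1] for s in(-1,1)])
cv2.imwrite("pics/w2c.png",cv2.resize(im[70:230,255:415],None,fx=3.7,fy=3.7,interpolation=2))
E
```

```text
bb 273 105 337 104
axis dir [-0.0599642  -0.99820054] -93.43775 edges dirs [-0.05991286 -0.99820364] [-0.06001555 -0.99819744]
width 91.62794
outer end s 42.22886039747381 0.25774899211836666
mark s -148.238603866876 0.2593633542696837
pocket ell ((326.3665771484375, 154.26754760742188), (63.29391098022461, 64.93052673339844), 20.17841339111328)
pocket [622.70781143 -29.55816622  57.        ] s -7.83519985156536 n 623.3597028556252 mid n 625.45483
rail up [563.94248826 -57.89926308  54.        ] 23.978713950368423
lid ell ((324.4414978027344, 258.6197814941406), (110.71161651611328, 129.56008911132812), 112.04312896728516)
lid ctr [650.19191737 -31.48411043 214.59086087] tool off [  6.64965558   0.13032418 -18.49473229]
lid top ext [np.float64(-57.43086125939816), np.float64(-5.531873150862566)]
```

View pics/w2c.png

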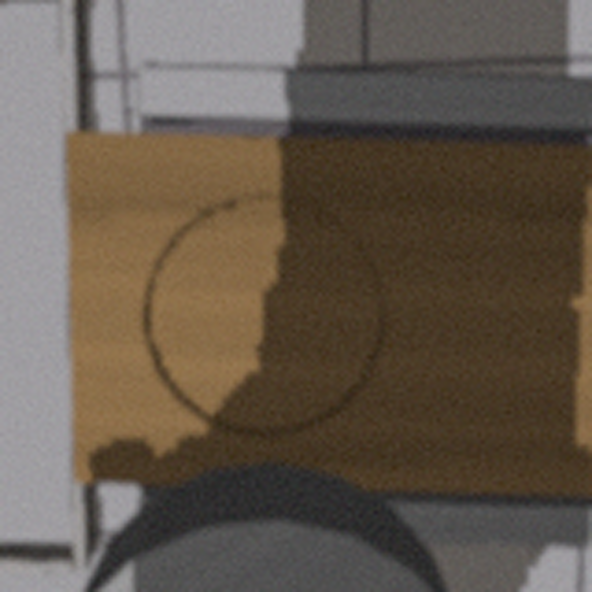

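```bash
python3 - <<'E'
from h import *
import pickle
o,ci=pickle.load(open("w2.pkl","rb")); im=cv2.imread("pics/w2.png"); g=cv2.GaussianBlur(cv2.cvtColor(im,cv2.COLOR_BGR2GRAY),(0,0),1).astype(float)
for u in(315,327,339):
    d=np.gradient(g[:,u]); print(u,"top edges",190+np.argmax(d[190:225]),190+np.argmin(d[190:225]),"bot",[295+np.argmax(d[295:330]),295+np.argmin(d[295:330])])
lz=o["ee_pos"][2]+18.5
for v in(210,314): print(v,onz(ci,327,v,lz), "tool", R.from_rotvec(o["orientation"]).inv().apply(onz(ci,327,v,lz)-o["ee_pos"]))
print(onz(ci,327,196,lz-26), proj(ci,o["ee_pos"]+[-28,0,18.5]),proj(ci,o["ee_pos"]+[28,0,18.5]),proj(ci,o["ee_pos"]+[-28,0,-7.5]))
E
```

```text
315 top edges 211 196 bot [np.int64(314), np.int64(324)]
327 top edges 210 193 bot [np.int64(315), np.int64(323)]
339 top edges 212 196 bot [np.int64(314), np.int64(323)]
210 [626.22359354 -29.49604982 214.59086087] tool [ 30.67069681   1.3228692  -18.47611542]
314 [680.78643131 -31.28843805 214.59086087] tool [-23.92155257   1.33993498 -18.52011315]
[627.04954015 -29.45278086 188.59086087] (np.float64(321.9548465025305), np.float64(215.65543748695208)) (np.float64(326.1545542029018), np.float64(320.849670435522)) (np.float64(322.62081329983636), np.float64(199.3392678128119))
```

```bash
python3 -c "
from h import *
print(get_obs()['ee_pos']);to([626.8,-31,80],86.6)"
```

```text
[656.69589191 -32.21021171 196.17318762]
to [626.8, -31, 80] shift [0.0298 0.0003 0.1162] turn [-0.04 -0.04  1.47]
```

Call:
drive_tool(
  motion=[1,0.03,0,0.05,0,0,1.5,1,0.03,0,0.1,0,0,1.5,1,0.03,0,0.116,0,0,1.5,1,0.03,0,0.116,0,0,1.5],
)

```text
time: 4.88
ee_pos: [627.8, -30.8, 79.7]
orientation: [-0.093, -3.14, 0.0]
ft_force: [0.8, -0.7, 0.3]
grip_width: 0.632
grasp_force: 63.4
```

```bash
python3 - <<'E'
from h import *
import pickle
o=get_obs(); ci=camera_info("wrist"); im=grab_frame("wrist"); cv2.imwrite("pics/w3.png",im)
cv2.imwrite("pics/w3c.png",cv2.resize(im[130:340,200:460],None,fx=2.8,fy=2.8,interpolation=2))
pickle.dump((o,ci),open("w3.pkl","wb"))
print(o["ee_pos"],o["ft_force"],o["grip_width"],proj(ci,[623.5,-29.6,57]),proj(ci,[592.5,-29.6,57])); to([626.8,-31,80],86.6)
E
```

```text
[627.84544161 -30.81586414  79.67769391] [ 0.78944692 -0.65783585  0.32667249] 0.6316238866832078 (np.float64(326.1086628854171), np.float64(229.70461489478998)) (np.float64(322.8770118037321), np.float64(179.63953450617697))
to [626.8, -31, 80] shift [ 0.0023 -0.0004  0.001 ] turn [-0.01  0.15 -0.  ]
```

View pics/w3c.png

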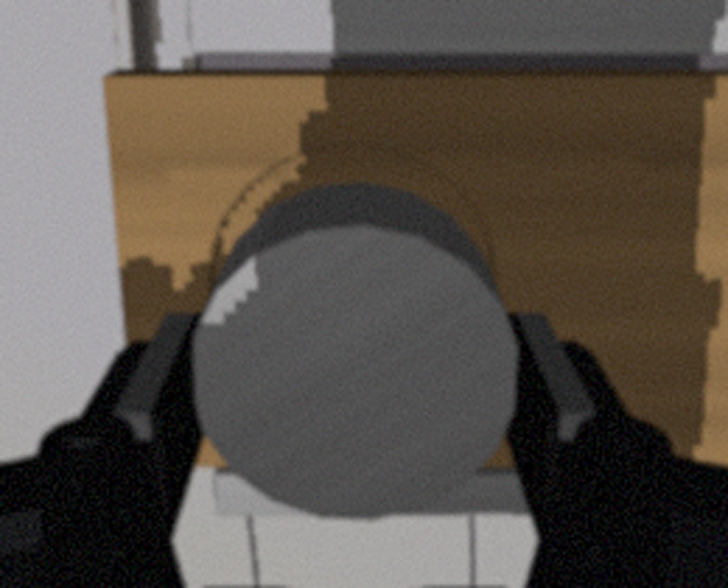

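The lid is poised over the pocket. The pocket ring spans u 276.8–376 with its near edge at v≈181. The lid face spans u 268.6–385, its top-face near edge is at v≈210 and its rim near edge at v≈195.

```bash
python3 - <<'E'
from h import *
import pickle
o,ci=pickle.load(open("w3.pkl","rb")); z=o["ee_pos"][2]
pf=onz(ci,326.4,181.1,57)
print("pocket near",pf,"centre x",pf[0]+30.5)
for hz in(7.5,10): 
  print(hz,"lid x from rim",onz(ci,326.8,195.4,z-hz)[0]+28,"from top",onz(ci,326.8,210.4,z-hz+26)[0]+28,"far", onz(ci,326.8,314.5,z-hz+26)[0]-28, "lid y",onz(ci,326.8,262,z-hz+26)[1])
E
```

```text
pocket near [593.479534   -27.62904335  57.        ] centre x 623.9795339965054
7.5 lid x from rim 625.7950107420752 from top 625.4813336062787 far 624.0942909363478 lid y -29.254531590148588
10 lid x from rim 626.4921395322976 from top 626.3169044199594 far 626.0198595056384 lid y -29.32832513456344
```

Call:
drive_tool(
  motion=[1,0.002,0,0.004,0,0,0,1,0.002,0,0.008,0,0,0,1,0.002,0,0.012,0,0,0,1,0.002,0,0.016,0,0,0,1,0.002,0,0.016,0,0,0],
)

```text
time: 5.55
ee_pos: [625.7, -30.2, 63.1]
orientation: [-0.092, -3.139, 0.0]
ft_force: [0.2, 0.5, -0.8]
grip_width: 0.629
grasp_force: 63.3
```

Call:
drive_tool(
  motion=[1,0,0,0.002,0,0,0,1,0,0,0.004,0,0,0,1,0,0,0.004,0,0,0],
)

```text
time: 5.92
ee_pos: [625.8, -30.2, 59.3]
orientation: [-0.092, -3.14, 0.0]
ft_force: [-0.3, -0.6, -0.6]
grip_width: 0.63
grasp_force: 63.3
```

Call:
drive_tool(
  motion=[1,0,0,0.001,0,0,0,1,0,0,0.002,0,0,0,1,0,0,0.002,0,0,0],
)

```text
time: 6.3
ee_pos: [626.1, -30.2, 58.7]
orientation: [0.093, 3.14, -0.0]
ft_force: [-1.8, 0.4, 5.4]
grip_width: 0.629
grasp_force: 63.9
```

Call:
drive_tool(
  motion=[-1,0,0,0,0,0,0,-1,0,0,0,0,0,0,-1,0,0,0,0,0,0,-1,0,0,0,0,0,0],
)

```text
time: 6.8
ee_pos: [625.9, -30.2, 57.4]
orientation: [-0.092, -3.14, 0.0]
ft_force: [-0.3, -0.6, 0.8]
grip_width: 1.0
grasp_force: 0.0
```

Call:
drive_tool(
  motion=[-1,0,0,-0.03,0,0,0,-1,0,0,-0.09,0,0,0,-1,-0.015,0.03,-0.13,0,0,0,-1,-0.025,0.06,-0.14,0,0,0,-1,-0.025,0.06,-0.14,0,0,0],
)

```text
time: 7.42
ee_pos: [655.5, 32.8, 198.7]
orientation: [0.083, 3.138, 0.005]
ft_force: [-0.6, -0.6, -1.2]
grip_width: 1.001
grasp_force: 0.0
```

```bash
python3 - <<'E'
from h import *
import pickle
o=get_obs(); ci=camera_info("wrist"); im=grab_frame("wrist"); cv2.imwrite("pics/w4.png",im)
pickle.dump((o,ci),open("w4.pkl","wb")); print(o["ee_pos"],o["ft_force"],o["grip_width"])
E
```

```text
[655.48487951  32.78227932 198.66433673] [-0.55700783 -0.57153691 -1.23999269] 1.0008053331344606
```

View pics/w4.png

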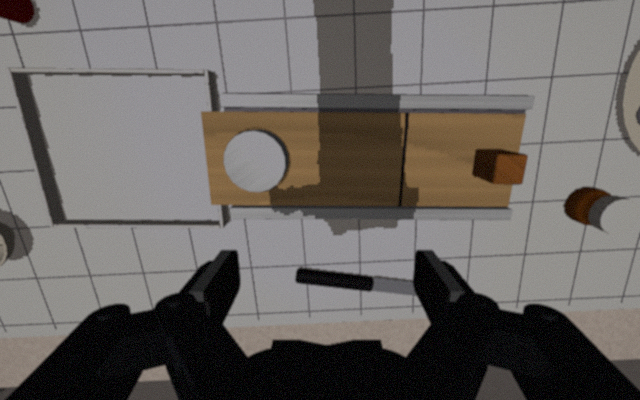

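The lid sits flat in the pocket at (256,161). The line is at u≈403, the rail end at u≈222, and the handle's top face at about (510,168).

```bash
python3 - <<'E'
from h import *
import pickle
o,ci=pickle.load(open("w4.pkl","rb")); im=cv2.imread("pics/w4.png"); g=cv2.cvtColor(im,cv2.COLOR_BGR2GRAY); gm=cv2.GaussianBlur(g,(0,0),1).astype(float)
ax=np.array([-.05996,-.9982]); nrm=np.array([-ax[1],ax[0]])
ms=[onz(ci,380+np.argmin(gm[v,380:425]),v,57)[:2]@ax for v in range(120,200,4)]; print("mark s",np.median(ms),np.std(ms))
hsv=cv2.cvtColor(im,cv2.COLOR_BGR2HSV); 
wood=cv2.inRange(hsv,(8,70,40),(25,255,255))
es=[onz(ci,np.where(wood[v,:300])[0].min()-.5,v,57)[:2]@ax for v in range(120,200,5)]; print("outer end",np.median(es))
n1=onz(ci,350,np.where(wood[:300,350])[0].min(),57)[:2]@nrm; n2=onz(ci,350,np.where(wood[:230,350])[0].max(),57)[:2]@nrm; print("n edges",n1,n2)
hm=cv2.inRange(hsv,(3,150,30),(13,255,255)); hm[:,:460]=0; hm[:,535:]=0; hm[220:]=0
x,y,w,h=cv2.boundingRect(max(cv2.findContours(hm,0,1)[0],key=cv2.contourArea)); print("hbb",x,y,w,h)
bri=cv2.threshold(hsv[...,2],0,1,0)[0]
print(hsv[168,470:532:4,2]); print(hsv[140:196:4,510,2])
for v in(98,101,104,107,110,205,208,212,215): print(v,gm[v,212:242:2].astype(int))
p=onz(ci,508,168,97);print("handle top",p,proj(ci,[636.8,190.4,97]))
e=onz(ci,222,101,54); print("rail up",e[:2]@ax); print("lid top z53+..", onz(ci,256,161,77))
E
```

```text
mark s -147.6675509969057 0.3435848268274037
outer end 42.27527684090969
n edges 579.8410309640585 670.0283573370334
hbb 474 150 52 34
[126  32  30  39  32  42  41  98 110 108 104 101 104  97 144 148]
[127 116 121  44  92 104 107 104  99 103  97  97 127 131]
98 [ 55  49  58  88 131 146 147 146 146 147 147 147 146 147 147]
101 [ 57  48  58  84 125 145 147 147 148 147 147 146 147 148 147]
104 [ 62  46  55  76 115 142 145 144 144 144 144 144 144 144 144]
107 [ 69  47  53  72 106 128 110  92  89  89  91  90  90  91  92]
110 [ 80  59  63  80 115 131 104  84  83  83  83  83  83  83  84]
205 [136 134 132 131 115  80  70  77 104 120  96  78  77  76  76]
208 [147 147 145 141 124  70  49  57  88 118 118 116 114 114 114]
212 [147 147 146 142 132  81  49  54  81 121 141 142 143 143 142]
215 [148 147 147 145 136  90  51  52  70 109 137 139 139 139 138]
handle top [636.42384591 188.2611578   97.        ] (np.float64(510.502285913836), np.float64(168.3059195159582))
rail up 23.064932415036743
lid top z53+.. [622.11203885 -27.1256068   77.        ]
```

```bash
python3 - <<'E'
from h import *
import pickle
o,ci=pickle.load(open("w4.pkl","rb")); ax=np.array([-.05996,-.9982])
t,s=camera_info("top"),camera_info("scene")
print("bottle",onz(t,226,161,0),onz(s,454,262,0),onz(ci,588,206,20))
for u,v in((224,107),(231,206)): print("edge s",onz(ci,u,v,54)[:2]@ax)
to([636.8,190.4,150],86.6); to([636.8,190.4,63],86.6)
E
```

```text
bottle [704.56432562 337.29166865   0.        ] [719.11620252 339.71290887   0.        ] [702.76861116 333.2150862   20.        ]
edge s 21.7091969566903
edge s 23.468531689778864
to [636.8, 190.4, 150] shift [0.0265 0.1594 0.0475] turn [ 0.03 -0.01  0.19]
to [636.8, 190.4, 63] shift [0.0265 0.1593 0.1345] turn [ 0.03 -0.01  0.19]
```

Call:
drive_tool(
  motion=[-1,0.026,0.159,0.03,0,0,0,-1,0.026,0.159,0.03,0,0,0,-1,0.026,0.159,0.04,0,0,0,-1,0.026,0.159,0.05,0,0,0,-1,0.026,0.159,0.05,0,0,0],
)

```text
time: 8.1
ee_pos: [637.3, 185.0, 145.8]
orientation: [-0.097, -3.137, 0.007]
ft_force: [-0.7, -1.2, 0.4]
grip_width: 1.002
grasp_force: 0.0
```

```bash
python3 -c "
from h import *
print(get_obs()['ee_pos']);to([636.8,190.4,64],86.6)"
```

```text
[637.29272711 184.95019704 145.7787901 ]
to [636.8, 190.4, 64] shift [0.0006 0.0058 0.0818] turn [-0.24 -0.17 -0.13]
```

Call:
drive_tool(
  motion=[-1,0,0,0.02,0,0,0,-1,0,0,0.02,0,0,0],
)

```text
time: 8.35
ee_pos: [637.6, 184.5, 126.5]
orientation: [-0.099, -3.137, 0.005]
ft_force: [-0.6, -1.2, 0.6]
grip_width: 1.001
grasp_force: 0.0
```

```bash
python3 -c "
from h import *
print(get_obs()['ee_pos']);to([636.8,190.4,64],86.6)"
```

```text
[637.57258852 184.53218656 126.46210043]
to [636.8, 190.4, 64] shift [0.001  0.006  0.0624] turn [-0.19 -0.15 -0.22]
```

Call:
drive_tool(
  motion=[-1,0.001,0.006,0.03,0,0,0,-1,0.001,0.006,0.055,0,0,0,-1,0.001,0.006,0.062,0,0,0,-1,0.001,0.006,0.062,0,0,0],
)

```text
time: 8.85
ee_pos: [637.9, 193.4, 66.1]
orientation: [0.095, 3.139, -0.001]
ft_force: [1.2, -0.3, 1.3]
grip_width: 1.0
grasp_force: 0.0
```

Call:
drive_tool(
  motion=[1,0,0,0,0,0,0,1,0,0,0,0,0,0,1,0,0,0,0,0,0,1,0,0,0,0,0,0,1,0,0,0,0,0,0],
)

```text
time: 9.48
ee_pos: [637.9, 193.0, 66.4]
orientation: [0.094, 3.139, -0.003]
ft_force: [0.1, -3.4, 5.1]
grip_width: 0.296
grasp_force: 61.0
```

Call:
drive_tool(
  motion=[1,0,0,0,0,0,0,1,0,0,0,0,0,0],
)

```text
time: 9.72
ee_pos: [637.9, 193.0, 66.4]
orientation: [0.094, 3.139, -0.003]
ft_force: [-0.4, -3.0, 5.5]
grip_width: 0.294
grasp_force: 61.0
```

Call:
drive_tool(
  motion=[1,0,-0.005,0.002,0,0,0,1,0,-0.018,0.002,0,0,0,1,0,-0.033,0.002,0,0,0,1,0,-0.048,0.002,0,0,0,1,0,-0.06,0.002,0,0,0],
)

```text
time: 10.35
ee_pos: [635.7, 140.6, 66.4]
orientation: [0.085, 3.134, 0.013]
ft_force: [0.1, 7.5, 9.8]
grip_width: 0.296
grasp_force: 61.6
```

```bash
python3 -c "
from h import *
o=get_obs();print(o['ft_force'],o['torque'],o['grip_width']);a=np.array([-.05996,-.9982]);d=o['ee_pos'][:2]-[637.9,193.0];print(d@a,d@[.9982,-.05996],o['ee_pos'],o['orientation'])"
```

```text
[0.1190994  7.46297363 9.82684   ] [ 0.12888622  0.22562277 -0.0522734 ] 0.29590001416376993
52.41605588249489 0.9189171512738721 [635.67439292 140.62311312  66.36411579] [0.08521011 3.13442261 0.01273276]
```

Call:
drive_tool(
  motion=[1,0,-0.01,0,0,0,0,1,0,-0.023,0,0,0,0,1,0,-0.037,0,0,0,0,1,0,-0.05,0,0,0,0,1,0,-0.06,0,0,0,0],
)

```text
time: 10.98
ee_pos: [632.6, 80.6, 66.4]
orientation: [0.086, 3.134, 0.012]
ft_force: [-0.1, 7.0, 11.1]
grip_width: 0.295
grasp_force: 61.8
```

Call:
drive_tool(
  motion=[1,0,-0.01,0,0,0,0,1,0,-0.02,0,0,0,0,1,0,-0.03,0,0,0,0,1,0,-0.035,0,0,0,0,1,0,-0.035,0,0,0,0],
)

```text
time: 11.6
ee_pos: [631.0, 45.0, 66.5]
orientation: [0.087, 3.133, 0.011]
ft_force: [0.7, 5.0, 11.1]
grip_width: 0.292
grasp_force: 61.8
```

```bash
python3 - <<'E'
from h import *
import pickle
o=get_obs();print(o['ft_force'],o['torque'],o['grip_width']);a=np.array([-.05996,-.9982]);d=o['ee_pos'][:2]-[637.9,193.0];print(d@a,d@[.9982,-.05996],o['ee_pos'],o['orientation'])
ci=camera_info("wrist"); im=grab_frame("wrist"); cv2.imwrite("pics/w5.png",im); pickle.dump((o,ci),open("w5.pkl","wb"))
E
```

```text
[ 0.73635767  5.01311018 11.10235841] [ 0.21456921  0.3011406  -0.11211802] 0.29218952984211205
148.13389826117447 2.0006998321356733 [631.0149793   45.01255017  66.53042875] [0.08721876 3.13327657 0.01059988]
```

View pics/w5.png

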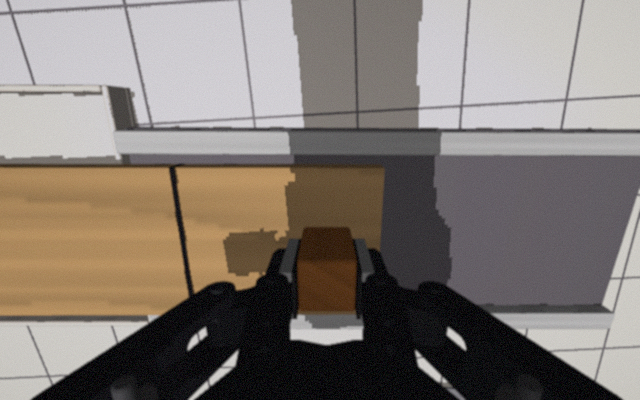

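The scored line runs (173,167)–(190,297). The stand's rail ends are at about (116,152) on the upper rail and (148,318) on the lower. The handle is firmly held and the board lies flat. I'll compute what is left to slide.

```bash
python3 - <<'E'
from h import *
import pickle
o,ci=pickle.load(open("w5.pkl","rb")); im=cv2.imread("pics/w5.png"); gm=cv2.GaussianBlur(cv2.cvtColor(im,cv2.COLOR_BGR2GRAY),(0,0),.8).astype(float)
P=[onz(ci,160+np.argmin(gm[v,160:200]),v,57)[:2] for v in range(172,290,5)]
for v in(134,142,150,157,160,316,319): print(v,gm[v,104:160:2].astype(int))
x0=cv2.fitLine(np.float32(P),2,0,.01,.01).ravel(); print("mark line dir",np.degrees(np.arctan2(x0[1],x0[0])))
# stand direction from upper rail outer edge (z54)
U=[u for u in range(150,600,10) if not 280<u<445]
T=[onz(ci,u,115+np.argmax(np.abs(np.gradient(gm[115:140,u]))),54)[:2] for u in U]
l=cv2.fitLine(np.float32(T),cv2.DIST_HUBER,0,.01,.01).ravel(); a=l[:2]*-np.sign(l[1]); print("stand axis",a,np.degrees(np.arctan2(a[1],a[0])))
m=np.median(np.array(P)@a); ep=[P[0]@a,P[-1]@a]; print("mark s",m,ep)
for nm,u,v,z in(("up out",115,131,54),("up in",117,152,54),("floor",121,158,45),("low",148,318,54)):
    print(nm,onz(ci,u,v,z)[:2]@a-m)
E
```

```text
134 [206 206 206 203 197 187 187 187 187 186 187 187 187 188 188 188 188 188
 187 188 188 188 189 188 188 187 187 188]
142 [206 205 206 205 203 195 182 184 184 185 184 185 185 184 185 184 185 184
 184 185 186 185 185 184 184 185 186 185]
150 [206 207 206 206 205 203 193 183 186 186 185 185 186 186 186 186 187 185
 185 185 187 186 186 186 186 186 186 187]
157 [134 124 120 120 121 138 187 197 155  92  70  71  74  94 101 101 102 100
 101 101 101 102 102 102 101 101 102 101]
160 [116 116 116 115 117 119 130 137 117  86  70  71  73  89 102 102 103 101
 103 101 103 102 101 100 102 102 102 103]
316 [ 90  91  88  89  87  87  87  88  90  89  89  90  90  91  92  92  92  91
  93  92  92 103 161 181 180 176 160 117]
319 [ 84  82  83  81  82  83  87  88  89  88  87  89  87  87  84  83  84  85
  88  87  87  91 145 184 155 101  50  20]
mark line dir -3.2594047
stand axis [-0.05931383 -0.9982394 ] -93.40042
mark s -2.73592299085508 [np.float64(-2.7391356674642893), np.float64(-3.1389425830838604)]
up out 27.41341401444776
up in 28.54721647052689
floor 33.238212143368436
low 30.063537317830807
```

Call:
drive_tool(
  motion=[1,0,-0.006,0,0,0,0,1,0,-0.013,0,0,0,0,1,0,-0.02,0,0,0,0,1,0,-0.024,0,0,0,0,1,0,-0.024,0,0,0,0],
)

```text
time: 12.28
ee_pos: [629.9, 22.0, 66.7]
orientation: [0.087, 3.133, 0.012]
ft_force: [0.2, 5.4, 11.9]
grip_width: 0.29
grasp_force: 62.0
```

```bash
python3 - <<'E'
from h import *
import pickle
o=get_obs();print(o['ft_force'],o['torque'],o['grip_width'],o['ee_pos'],o['orientation'])
ci=camera_info("wrist"); im=grab_frame("wrist"); cv2.imwrite("pics/w6.png",im); pickle.dump((o,ci),open("w6.pkl","wb"))
gm=cv2.GaussianBlur(cv2.cvtColor(im,cv2.COLOR_BGR2GRAY),(0,0),.8).astype(float); a=np.array([-.0593,-.99824])
P=[onz(ci,160+np.argmin(gm[v,160:200]),v,57)[:2] for v in range(172,290,5)]; m=np.median(np.array(P)@a); print("mark s",m,"moved TCP s",o['ee_pos'][:2]@a)
e=np.array([-.0593,-.99824])
for s in(25.6,27): # predicted rail end pixels
    for n,z in((567,54),(582,54),(683,54)):
        q=s*a+n*np.array([.99824,-.0593]); print(s,n,np.round(proj(ci,[*q,z]),1))
for v in(134,142,150,157,316,319,322): print(v,gm[v,130:200:2].astype(int))
E
```

```text
[ 0.17645733  5.43294743 11.89222928] [ 0.6704723   0.35788771 -0.08160339] 0.29032446960516317 [629.88512226  21.97794534  66.72158414] [0.08697369 3.13282189 0.01246677]
mark s 20.263003982096727 moved TCP s -59.291451901330824
25.6 567 [159.4 135.8]
25.6 582 [163.9 164.8]
25.6 683 [189.1 324.1]
27 567 [156.6 135.8]
27 582 [161.3 164.8]
27 683 [186.8 324.1]
134 [204 205 205 204 204 204 205 205 205 202 205 190 125  75 122 183 192 191
 193 192 191 193 191 192 192 192 193 193 193 192 192 192 191 192 193]
142 [204 204 204 205 204 205 206 205 205 204 203 203 173  98  79 146 186 189
 188 189 189 190 189 189 188 190 188 188 189 189 189 188 189 187 189]
150 [204 205 204 205 205 206 205 206 205 204 202 204 200 150  83  98 168 188
 189 190 190 189 189 189 190 191 189 190 189 190 190 190 191 190 190]
157 [136 131 122 120 121 121 122 151 188 189 174 181 200 180 113  71  68  69
  69  70  74  96 105 105 106 104 104 105 105 104 106 104 104 105 105]
316 [86 88 86 84 82 82 82 82 82 85 85 85 85 78 63 48 23 15 10 12 12 10  9  7
  9  8 15 10 11  9 11  6  8 13 15]
319 [89 87 88 89 89 89 90 91 94 95 86 69 45 24 12  9 12  8 11 11 14  9 11  9
 10 11 10 10 14 10 12 10 11 14 15]
322 [184 184 184 183 183 184 185 185 175 135  76  24  12  11  13  13  16  14
  14  13   8  13  14   9   7  10   8  14  16  14  13  10  16  16  17]
```

Call:
drive_tool(
  motion=[1,0,-0.003,0,0,0,0,1,0,-0.006,0,0,0,0,1,0,-0.006,0,0,0,0,1,0,-0.006,0,0,0,0],
)

```text
time: 12.82
ee_pos: [629.6, 16.7, 66.8]
orientation: [0.086, 3.133, 0.013]
ft_force: [-0.3, 7.9, 13.1]
grip_width: 0.294
grasp_force: 62.0
```

```bash
python3 - <<'E'
from h import *
o=get_obs();print(o['ft_force'],o['grip_width'],o['ee_pos'],o['orientation'])
ci=camera_info("wrist"); im=grab_frame("wrist"); cv2.imwrite("pics/w7.png",im); top=grab_frame("top"); sc=grab_frame("scene"); cv2.imwrite("pics/sc7.png",sc)
gm=cv2.GaussianBlur(cv2.cvtColor(im,cv2.COLOR_BGR2GRAY),(0,0),.6).astype(float); a=np.array([-.0593,-.99824])
U=[160+np.argmin(gm[v,160:200]) for v in range(172,290,5)]
P=np.array([onz(ci,u,v,57)[:2] for u,v in zip(U,range(172,290,5))]); m=np.median(P@a); print("mark s",m, "board yaw",np.degrees(np.polyfit(P[:,0],P[:,1],1)[0]))
print("TCP s",o['ee_pos'][:2]@a)
for v in(134,142,150,158):
    r=gm[v,140:200]; z=45 if v>155 else 54
    k=140+np.argmax(np.gradient(r)[:45 if v<155 else 60] if v<155 else np.where(np.arange(60)>25,np.gradient(r),0)); print(v,k,"edge-mark",onz(ci,k,v,z)[:2]@a-m)
# line seen in top view: board rect & lid
s=camera_info("scene"); q=26*a+625*np.array([.99824,-.0593]); print("scene px edge",proj(s,[*q,57]))
g=cv2.cvtColor(sc,cv2.COLOR_BGR2GRAY); u,v=map(int,proj(s,[*q,57])); print(g[v,u-12:u+13])
t=camera_info("top"); u,v=map(int,proj(t,[*q,57])); print("top",u,v,cv2.cvtColor(top,cv2.COLOR_BGR2GRAY)[v,u-12:u+13])
h=cv2.HoughCircles(cv2.medianBlur(g,3),3,1,20,param1=80,param2=14,minRadius=8,maxRadius=16)
lp=q+140*a; print("lid expect scene",proj(s,[*lp,77]), [c.round() for c in h[0] if np.hypot(*(c[:2]-proj(s,[*lp,77])))<15])
E
```

```text
[-0.3093954   7.8608505  13.05068766] 0.2940661423417237 [629.62207578  16.70245929  66.78275938] [0.08623126 3.1327067  0.01347917]
mark s 25.526327125002283 board yaw -3.1166133002742407
TCP s -54.0096520519148
134 169 edge-mark 0.29957702176290013
142 170 edge-mark 0.3925646246740726
150 171 edge-mark 0.48700717659921366
158 182 edge-mark -0.3633275122947097
scene px edge (np.float64(277.29485213917025), np.float64(228.81770446243453))
[113 112 112 110 112 112 111 110 110 110 110  91  40  77 106 109 108 108
 108 109 109 110  70  56  57]
top 355 180 [113 114 112 113 111 107 102  97  96  85  75  66  54  50  52  85 115 131
 135 135 134 135 135 131 136]
lid expect scene (np.float64(214.47914260163287), np.float64(226.45604523471727)) [array([216., 230.,  13.], dtype=float32)]
```

```bash
python3 -c "
from station import *
print(get_obs()['ft_force'],finish_job())"
```

```text
the job is handed in; nothing more can be done
[-0.03425067  6.08851561 12.72564271] None
```

The job is handed in: the lid sits rim-down in the pocket, the scored line is within about 0.5 mm of the stand's edge by the wrist camera, and the gripper still holds the handle with about 13 N of downward push.

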